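# Raise the drying rack's tier onto its rung

### The job

Make room for the bottles under the drying rack's tier: take it by the lilac handle, raise it slowly until its catch finger has swung past the steel rung without ramming it into the end stop above, then lower it gently until it hangs on the rung and let go. Do not drop it or press it down hard, and leave the bottles and the teether alone.

Things in the scene. Friction and masses are not known exactly. Their poses are not given: they have to be found in the camera images.
- rack: Fixed bottle drying rack on the mat. White base 270 x 200 x 14 mm; origin at the centre of its underside; z up, x from the tray side to the upright side, y across. Two upright steel guide posts (12 mm thick, tops 280 mm above the underside) stand at x = +63, y = +-75 mm, two white columns (10 mm) at x = +122, y = +-36 mm.
- column_top (a point): Middle of the bar on top of the two white rear columns. Clamped to the columns is an orange bracket with a steel rung (10 mm thick, along y, at rack x = +85 mm) and, 56 mm above the rung's axis, two black buffers as end stop (sprung, 4 N per mm). The bracket's height differs from rack to rack and is not reported: the tier hangs on the rung at a travel between 50 and 85 mm.
- tray: Mint-green tier with a tray 150 x 170 mm, rim 19 mm high. It slides only up and down on the posts, friction about 1 N; 0.5 to 0.9 kg with all it carries. Origin at the tier's underside on the rack's z axis, 100 mm above the rack's underside when down; axes as the rack's; tray centre at x = -55 mm. It falls if let go off the rung; 24 mm above its hanging height a cross bar meets the end stop.
- catch_hinge (a point): Hinge of the steel gravity catch finger on the tier, tail weighted. Going up, the rung pushes the finger down and aside (adds 1 to 2 N); about 16 mm above the hanging height it is past and swings back out. Lowered from there, the tier comes to hang on the rung and its weight leaves the hand; it cannot go lower.
- handle (a point): Centre of the lilac handle bar over the tray: 12 mm (x) x 100 mm (y) x 14 mm (z), 80 mm above the tier's underside, on two 10 mm legs at y = +-45 mm (80 mm free between them); at rack x = -55 mm, axes as the rack's. Free space for fingers that close along x.
- tier (a joint): Height of the tier above its lowest position, m; 0 = down on its rest (start), grows upward, meets the end stop at 0.074 to 0.109.
- bottle_a: Short glass bottle with white cap, 54 mm wide, 100 mm tall, upright and loose on the mat beside the rack; origin at the centre of its underside. Leave alone.
- bottle_b: A like glass bottle. Leave alone.
- bottle_c: A like glass bottle. Leave alone.
- teether: Lilac ring-shaped teether, 80 mm across, 20 mm high, lying loose on the mat beside the rack; origin at the centre of its underside. Leave alone.

How it is judged:
By the outcome, as a careful person would: the job done as asked, in the order asked, and still so for the second after the job is handed in, with the robot touching nothing.
It also fails if it takes over 58 s, if anything falls off the work surface, if the arm or the gripper's body presses on something with over 40 N, if the wrist force passes 120 N, or if a joint passes its speed limit or range.

### The arm

A 6-joint arm with a two-finger parallel gripper is mounted at the origin on the work surface. World frame = base frame: x ahead of the robot, y to its left, z up, the work surface at z = 0. Lengths are in m, angles in rad, forces in N, time in s.
With the tool pointing down it reaches from about 0.25 to 0.725 m from the base axis. Payload 4 kg.
Tool frame: the origin (TCP) lies midway between the tips of the shut fingers; the grasp point (between the pads) lies 19 mm behind it; z points along the fingers, y is the line along which they close (so a half turn about z gives the same grasp; the last joint's range is limited). The gripper opens to 85 mm and grips with 20 to 120 N. Pads are 22 mm wide; open, the fingers measure 114 mm over their backs; the gripper's body (76 mm by 85 mm) begins 54 mm behind the grasp point. The pads swing forward as they close: fully open they stand 13 mm farther back than shut.
Start: joints at [-1.264, 0.241, 0.005, 1.335, 0, 1.571], TCP at [0.151, -0.477, 0.211] pointing down, gripper open.
Joint ranges: [-2.72, 2.72], [-1.05, 1.87], [-1.09, 1.28], [-1.99, 2.15], [-1.42, 1.44], [-3.14, 3.14]. Speed limits (rad/s): [2.79, 2.79, 3.14, 3.14, 3.14, 3.14].

### API

Orientations are given as a unit quaternion [x, y, z, w].
In Python, from workcell import get_obs, camera, job_done, silhouettes gives the robot as it stands. The module is installed in compiled form; this text tells all that it offers.
- The arm moves only by the tool drive_tool, never from a script. Its argument "increments" is a list of rows, each a list of 3 entries, a list of its own where there are three numbers: the shift along the world's x, y, z in mm, then the turn, a rotation vector about the world's x, y, z in degrees, then the opening, from 0 (shut) to 1 (fully open). A call has 1 to 8 rows; each row shifts and turns the commanded pose from where the row before left it; what a row does not reach is not made up. A row lasts 1/12 s, in which the tool goes at most 41.7 mm and 7.16 degrees, less where a joint would pass 70% of its speed; a pose out of reach is approached as far as the arm can. A call is refused whole if a number of a shift passes 41.7 or a number of a turn 7.16, either way. A call with a gripper value outside its range is refused whole. The fingers move at their own pace and stop on an object; the grip force is fixed at half the most. Time passes only in rows, so rows that do not move let the fingers close. It gives the time, the measured TCP pose, the force, the opening and the grip force at its end, in the units of the state.
- get_obs(): the state, without advancing time (a new reading comes with each control period).
- camera(name): name is "side" or "top"; returns a dict with "image" (400x640x3 uint8, red, green, blue), "K" (3x3 intrinsics, pixels), "view" (4x4, takes a point from world to camera coordinates). Camera axes: x right, y down, z forward; pixel columns grow to the right and rows downward; lengths in m; the calibration is good to about 2 mm. A picture is of the moment at which its call begins. There is no depth.
- job_done(): hands the job in; it is judged then, once.
Trained networks look in a picture, given as the dict that the camera call returned (one of the last four; its "shot" number tells which), for a name from the list of things; names that differ only in an ending like _2 or _b are one class to them, and where a whole thing is asked for, a point or a joint stands for the part that bears it (a point fixed in the world has none). Each returns a list of dicts, best first, with "conf" (0 to 1); they miss things now and then, are a little off and sometimes report something else, mostly with a low value. They report only what shows in the picture. A call takes as long as a camera call.
- silhouettes(query, picture): "region" (400x640 bool, what is visible of it) and "bbox" ([left, top, right, bottom] in pixels, round what is visible of it).
The state is a dict: "clock": time; "joint_pos": joint angles; "joint_vel": joint speeds; "tau": joint torques, N m; "eef_pos": TCP position; "tool_rot": TCP orientation; "ft_force": force on the tool from outside, world axes, zero at the start; "ft_torque": the same for the moment, N m; "grip_width": finger opening in m; "grasp_force": force on a finger pad.
Only numpy, scipy, OpenCV 4.12 (cv2) and the standard library are available. Lean on these libraries where they do the work, as an engineer would, in place of code of your own. Each camera call takes 0.05 s, during which the arm holds its last target. There are 200 camera calls.

## Working session

There is one attempt and no reset: what is moved stays moved. The work goes in short steps, Python scripts to look and compute and a tool call to move; the robot and the scene stay as the last step left them, time stands still between calls to the robot, and variables do not carry over. Pictures are saved under pics/ and viewed, at most 10 in all, crops included, and the job is handed in when it is done.

Besides the shell and the picture viewer there is one more tool, called as a command line: name --argument value ..., lists and objects as JSON in quotes. drive_tool: Moves the arm, as the interface text tells. Its arguments: {"type":"object","properties":{"increments":{"type":"array"}},"required":["increments"]}

```bash
mkdir -p pics
python3 - <<'E'
from workcell import *
import cv2,numpy as np
o=get_obs();print({k:np.round(v,3) for k,v in o.items()})
ims=[]
for n in("side","top"):
    c=camera(n);print(n,c["K"].round(1).tolist(),c["view"].round(4).tolist())
    im=c["image"][:,:,::-1].copy()
    for q in("handle","rack","tray"):
        for s in silhouettes(q,c)[:2]:
            ys,xs=np.nonzero(s["region"]);print(n,q,round(s["conf"],2),s["bbox"],xs.mean().round(1),ys.mean().round(1),len(xs))
    cv2.imwrite(f"pics/{n}0.png",im)
E
```

```text
{'clock': np.float64(0.0), 'joint_pos': array([-1.264,  0.241,  0.004,  1.335, -0.   ,  1.571]), 'joint_vel': array([-0.001,  0.001, -0.   ,  0.   ,  0.002, -0.001]), 'tau': array([-1.0000e-03, -3.7231e+01,  2.5241e+01,  1.7000e-02, -0.0000e+00,
        0.0000e+00]), 'eef_pos': array([ 0.151, -0.476,  0.21 ]), 'tool_rot': array([ 0.988,  0.153, -0.   , -0.001]), 'ft_force': array([-0.051,  0.534, -0.067]), 'ft_torque': array([-0.018,  0.063, -0.017]), 'grasp_force': np.float64(0.0), 'grip_width': np.float64(0.085)}
side [[430.4, 0.0, 318.9], [0.0, 430.4, 208.5], [0.0, 0.0, 1.0]] [[-0.7232, -0.6904, 0.0201, 0.5029], [-0.4431, 0.4414, -0.7803, 0.3875], [0.5298, -0.5732, -0.6251, 0.6382], [0.0, 0.0, 0.0, 1.0]]
side handle 0.62 [297.5, 183.2, 415.6, 280.1] 357.0 233.1 5650
side rack 0.63 [262.0, 123.0, 413.5, 321.1] 323.1 233.3 8309
side tray 0.91 [296.9, 183.0, 418.4, 277.1] 356.1 232.2 5822
side tray 0.62 [393.8, 214.3, 412.6, 219.7] 403.3 217.2 48
top [[449.0, 0.0, 320.4], [0.0, 449.0, 194.0], [0.0, 0.0, 1.0]] [[-0.0051, -0.9999, 0.0098, 0.0377], [-0.9983, 0.0045, -0.0573, 0.6406], [0.0572, -0.0101, -0.9983, 1.2171], [0.0, 0.0, 0.0, 1.0]]
top handle 0.83 [293.8, 162.5, 369.2, 254.5] 329.7 216.3 4416
top handle 0.44 [384.5, 194.7, 410.3, 221.5] 397.4 208.5 401
top rack 0.67 [288.0, 136.4, 366.6, 252.9] 322.2 168.9 2787
top tray 0.8 [292.2, 162.6, 369.8, 253.1] 329.7 215.7 4595
```

View pics/side0.png

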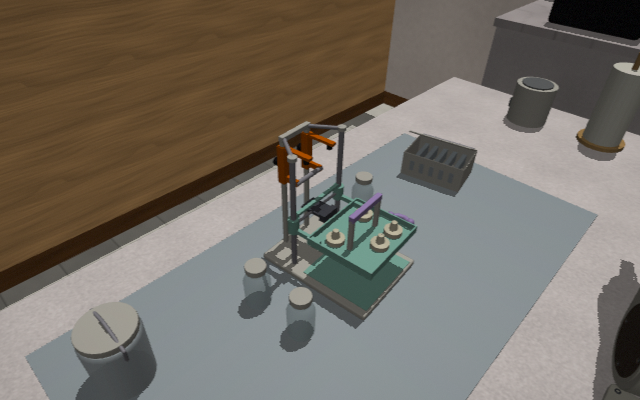

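View pics/top0.png

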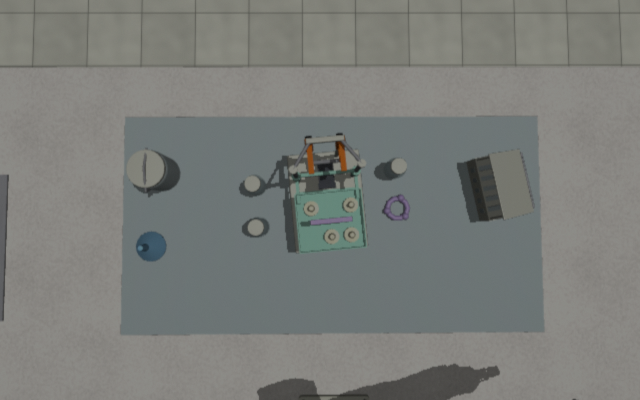

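The side view shows the lilac bar around (366,208), and the top view shows it at (331,221), with the bar close to the world y axis. Next I fit the bar box to the lilac pixels in both views.

```bash
cat > fit.py <<'E'
from workcell import *
import cv2,numpy as np
from scipy.optimize import minimize
B=np.array([[x,y,z] for x in(-6,6) for y in(-50,50) for z in(-7,7)])/1e3
def proj(c,P):
    q=c["view"][:3,:3]@P.T+c["view"][:3,3:]; p=c["K"]@q; return (p[:2]/p[2]).T
def lilac(c,box):
    h=cv2.cvtColor(c["image"],cv2.COLOR_RGB2HSV); m=cv2.inRange(h,(125,50,40),(150,255,255))>0
    k=np.zeros_like(m); l,t,r,b=box; k[t:b,l:r]=1; return m&k
def soft(c,p):
    x,y,z,a=p; R=np.array([[np.cos(a),-np.sin(a),0],[np.sin(a),np.cos(a),0],[0,0,1]])
    u=proj(c,B@R.T+[x,y,z]); im=np.zeros((400,640),np.uint8)
    cv2.fillConvexPoly(im,np.round(cv2.convexHull(u.astype(np.float32))*256).astype(np.int32),255,cv2.LINE_AA,8); return im/255.
def fit(p0,boxes):
    cs=[camera(n) for n in boxes]; ms=[cv2.GaussianBlur(lilac(c,boxes[c_]).astype(float),(0,0),1) for c,c_ in zip(cs,boxes)]
    f=lambda p:sum(((cv2.GaussianBlur(soft(c,p),(0,0),1)-m)**2).sum() for c,m in zip(cs,ms))
    s=np.array([.01,.01,.01,.1])
    r=minimize(f,p0,method="Nelder-Mead",options=dict(initial_simplex=[p0]+[np.array(p0)+s*e for e in np.eye(4)],xatol=1e-5,fatol=1e-3))
    return r.x,r.fun,[m.sum() for m in ms]
E
python3 - <<'E'
from fit import *
p0=np.array([.558,.01,.183,.05])
for c in("side","top"): print(c,proj(camera(c),p0[None,:3]))
print(fit(p0,{"side":(340,185,395,230),"top":(290,205,372,240)}))
E
```

```text
side [[369.82069255 209.44269346]]
top [[331.58979977 224.81110857]]
(array([0.56917217, 0.00839132, 0.18211164, 0.11751024]), np.float64(153.73201004904752), [np.float64(318.00000000000006), np.float64(87.0)])
```

```bash
sed -i 's/(125,50,40),(150,255,255)/(120,25,30),(160,255,255)/' fit.py
python3 - <<'E'
from fit import *
b={"side":(340,185,395,230),"top":(290,205,372,240)}
r=fit(np.array([.569,.008,.182,.117]),b);print(r)
out=[]
for n,(x0,y0) in {"side":(300,170),"top":(280,170)}.items():
    c=camera(n);im=c["image"][:,:,::-1].copy();m=lilac(c,b[n])
    crop=lambda a:cv2.resize(a[y0:y0+95,x0:x0+130],None,fx=3,fy=3,interpolation=cv2.INTER_NEAREST)
    o=crop(im);k=crop((soft(c,r[0])>.5).astype(np.uint8));cs,_=cv2.findContours(k,0,1);o2=o.copy();cv2.drawContours(o2,cs,-1,(0,0,255),1)
    o2[cv2.Canny(crop(m.astype(np.uint8)*255),50,100)>0]=(0,255,255)
    out.append(np.hstack([o,o2]))
cv2.imwrite("pics/fit.png",np.vstack(out))
E
```

```text
(array([0.5683679 , 0.01006498, 0.18300433, 0.10423105]), np.float64(65.11754173513182), [np.float64(354.0000000000001), np.float64(193.00000000000003)])
```

View pics/fit.png

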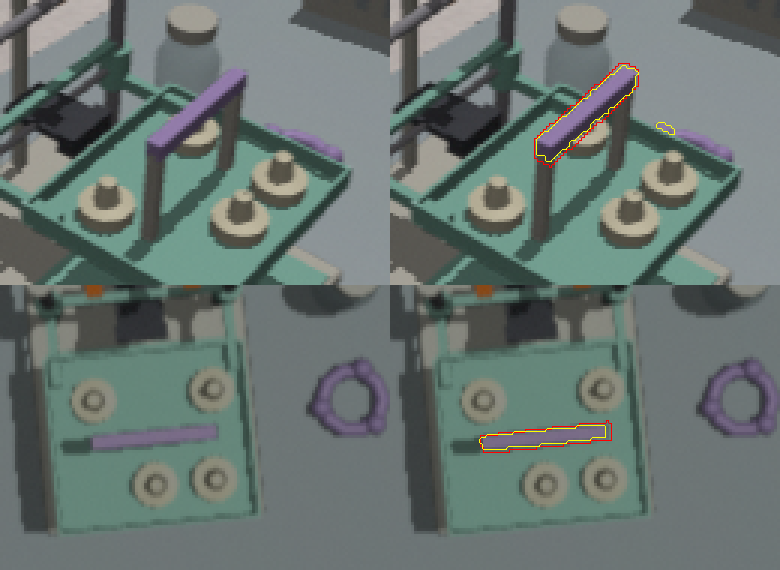

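The contours agree: handle centre is about (0.568, 0.010, 0.183), yaw about 6°. I move above it with a +78.4° turn, so the fingers close along the rack's x.

drive_tool --increments '[[[17,20,8],[0,0,3.3],1],[[17,20,8],[0,0,3.3],1],[[17,20,8],[0,0,3.3],1],[[17,20,8],[0,0,3.3],1],[[17,20,8],[0,0,3.3],1],[[17,20,8],[0,0,3.3],1],[[17,20,8],[0,0,3.3],1],[[17,20,4],[0,0,3.3],1]]'

```text
clock: 1.47
eef_pos: [0.2879, -0.3159, 0.2724]
tool_rot: [0.927, 0.376, 0.0, 0.001]
ft_force: [2.0, -0.4, 0.0]
grip_width: 0.0854
grasp_force: 0.0
```

drive_tool --increments '[[[17,20,0],[0,0,3.3],1],[[17,20,0],[0,0,3.3],1],[[17,20,0],[0,0,3.3],1],[[17,20,0],[0,0,3.3],1],[[17,20,0],[0,0,3.3],1],[[17,20,0],[0,0,3.3],1],[[17,20,0],[0,0,3.3],1],[[17,20,0],[0,0,3.3],1]]'

```text
clock: 2.13
eef_pos: [0.4237, -0.1555, 0.2714]
tool_rot: [0.816, 0.578, 0.0, 0.0]
ft_force: [1.3, -0.7, -0.8]
grip_width: 0.0851
grasp_force: 0.0
```

drive_tool --increments '[[[17,20,0],[0,0,3.3],1],[[17,20,0],[0,0,3.3],1],[[17,20,0],[0,0,3.3],1],[[17,20,0],[0,0,3.3],1],[[17,20,0],[0,0,3.3],1],[[17,20,0],[0,0,3.3],1],[[8,10,0],[0,0,0],1],[[0,0,0],[0,0,0],1]]'

```text
clock: 2.8
eef_pos: [0.5343, -0.0246, 0.2705]
tool_rot: [0.705, 0.709, 0.0, -0.0]
ft_force: [0.0, 0.0, 0.1]
grip_width: 0.0854
grasp_force: 0.0
```

drive_tool --increments '[[[17,17,0],[0,0,3],1],[[17,17,0],[0,0,2.7],1],[[0,0,-15],[0,0,0],1],[[0,0,-15],[0,0,0],1],[[0,0,-15],[0,0,0],1],[[0,0,-10],[0,0,0],1],[[0,0,0],[0,0,0],1]]'

```text
clock: 3.38
eef_pos: [0.565, 0.0064, 0.2138]
tool_rot: [0.671, 0.742, -0.002, -0.002]
ft_force: [0.4, -0.2, -0.8]
grip_width: 0.0853
grasp_force: 0.0
```

Run:
```python
from fit import *
o=get_obs();print(o["eef_pos"],o["tool_rot"],o["ft_force"])
out=[]
for n,(x0,y0) in {"side":(290,130),"top":(265,150)}.items():
    c=camera(n);out.append(cv2.resize(c["image"][y0:y0+130,x0:x0+130,::-1],None,fx=3,fy=3))
cv2.imwrite("pics/pre.png",np.hstack(out))
```

```text
[0.56500992 0.00644575 0.213768  ] [ 0.67050501  0.74190061 -0.00186169 -0.00174459] [ 0.40139247 -0.21229157 -0.7818285 ]
```

View pics/pre.png

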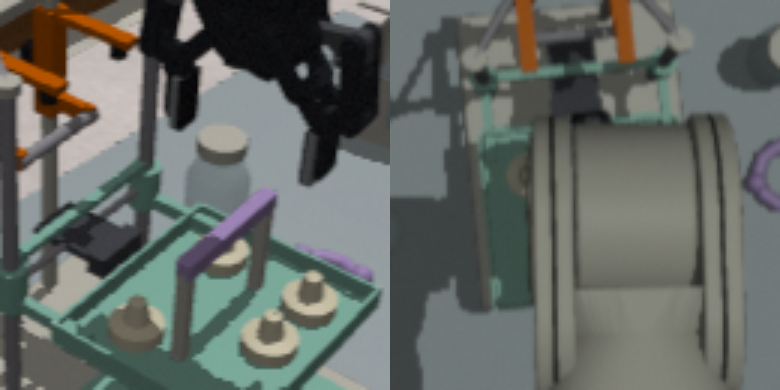

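The crop shows the open fingers straddling the bar from above, with nothing in the way. I go down and close.

drive_tool --increments '[[[3,3,-10],[0,0,0],1],[[0,0,-10],[0,0,0],1],[[0,0,-10],[0,0,0],1],[[0,0,-10],[0,0,0],1],[[0,0,-7],[0,0,0],1],[[0,0,0],[0,0,0],1],[[0,0,0],[0,0,0],0.5],[[0,0,0],[0,0,0],0.3]]'

```text
clock: 4.15
eef_pos: [0.5702, 0.0104, 0.1695]
tool_rot: [0.67, 0.742, 0.0, 0.0]
ft_force: [-0.2, -0.1, 0.5]
grip_width: 0.0638
grasp_force: 0.0
```

drive_tool --increments '[[[0,0,0],[0,0,0],0.25],[[0,0,0],[0,0,0],0.2],[[0,0,0],[0,0,0],0.15],[[0,0,0],[0,0,0],0.1],[[0,0,0],[0,0,0],0],[[0,0,0],[0,0,0],0],[[0,0,0],[0,0,0],0],[[0,0,0],[0,0,0],0]]'

```text
clock: 4.82
eef_pos: [0.5685, 0.0102, 0.1697]
tool_rot: [0.67, 0.742, -0.001, -0.001]
ft_force: [-5.6, -0.3, 4.8]
grip_width: 0.0073
grasp_force: 58.8
```

Run:
```python
from fit import *
o=get_obs();print(o["grip_width"],o["ft_force"],o["ft_torque"])
c=camera("side");cv2.imwrite("pics/grip.png",cv2.resize(c["image"][150:270,300:440,::-1],None,fx=5,fy=5))
```

```text
0.0073211083316216 [-5.58107765 -0.2534882   4.84756167] [-0.13742063  1.16955407 -0.04071945]
```

View pics/grip.png

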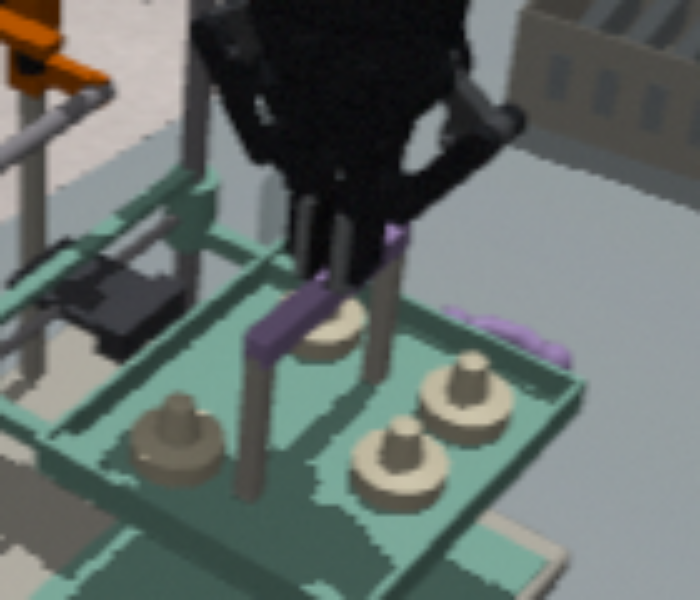

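The fingers straddle the bar, but the reading of 7 mm and the upward force suggest the pads sit near its upper edge. I open, go 7 mm lower with a small x correction, and close again.

drive_tool --increments '[[[0,0,0],[0,0,0],0.4],[[0,0,0],[0,0,0],0.4],[[0,0,0],[0,0,0],0.4],[[-2,0,-4],[0,0,0],0.4],[[0,0,-3],[0,0,0],0.4],[[0,0,0],[0,0,0],0.4],[[0,0,0],[0,0,0],0.3],[[0,0,0],[0,0,0],0.2]]'

```text
clock: 5.53
eef_pos: [0.568, 0.0104, 0.162]
tool_rot: [0.67, 0.742, -0.0, -0.0]
ft_force: [0.7, 0.3, 0.4]
grip_width: 0.0172
grasp_force: 0.0
```

drive_tool --increments '[[[0,0,0],[0,0,0],0.15],[[0,0,0],[0,0,0],0.1],[[0,0,0],[0,0,0],0],[[0,0,0],[0,0,0],0],[[0,0,0],[0,0,0],0],[[0,0,0],[0,0,0],0],[[0,0,0],[0,0,0],0],[[0,0,0],[0,0,0],0]]'

```text
clock: 6.2
eef_pos: [0.5684, 0.0104, 0.1625]
tool_rot: [0.67, 0.742, 0.0, 0.0]
ft_force: [1.5, 0.5, 1.2]
grip_width: 0.0102
grasp_force: 58.9
```

Now 10 mm between the pads and no side load, a good grip. I lift slowly.

drive_tool --increments '[[[0,0,1],[0,0,0],0],[[0,0,1],[0,0,0],0],[[0,0,1],[0,0,0],0],[[0,0,1],[0,0,0],0],[[0,0,1],[0,0,0],0],[[0,0,1],[0,0,0],0],[[0,0,1],[0,0,0],0],[[0,0,1],[0,0,0],0]]'

```text
clock: 6.87
eef_pos: [0.5684, 0.0104, 0.1687]
tool_rot: [0.67, 0.742, -0.0, -0.0]
ft_force: [5.9, 1.4, -7.9]
grip_width: 0.01
grasp_force: 58.5
```

drive_tool --increments '[[[0,0,1.5],[0,0,0],0],[[0,0,1.5],[0,0,0],0],[[0,0,1.5],[0,0,0],0],[[0,0,1.5],[0,0,0],0],[[0,0,1.5],[0,0,0],0],[[0,0,1.5],[0,0,0],0],[[0,0,1.5],[0,0,0],0],[[0,0,1.5],[0,0,0],0]]'

```text
clock: 7.53
eef_pos: [0.5683, 0.0104, 0.1806]
tool_rot: [0.67, 0.742, -0.0, -0.0]
ft_force: [5.5, 0.3, -7.7]
grip_width: 0.0098
grasp_force: 58.5
```

drive_tool --increments '[[[0,0,1.5],[0,0,0],0],[[0,0,1.5],[0,0,0],0],[[0,0,1.5],[0,0,0],0],[[0,0,1.5],[0,0,0],0],[[0,0,1.5],[0,0,0],0],[[0,0,1.5],[0,0,0],0],[[0,0,1.5],[0,0,0],0],[[0,0,1.5],[0,0,0],0]]'

```text
clock: 8.2
eef_pos: [0.5683, 0.0104, 0.1926]
tool_rot: [0.67, 0.742, -0.0, -0.0]
ft_force: [5.5, 0.5, -7.7]
grip_width: 0.01
grasp_force: 58.5
```

Run:
```python
from fit import *
o=get_obs();print(o["eef_pos"],o["grip_width"],o["ft_force"])
c=camera("side");cv2.imwrite("pics/up1.png",cv2.resize(c["image"][115:255,265:425,::-1],None,fx=4.2,fy=4.2))
```

```text
[0.56834447 0.01037161 0.19257922] 0.009979746618178334 [ 5.50088352  0.49276562 -7.71635511]
```

View pics/up1.png

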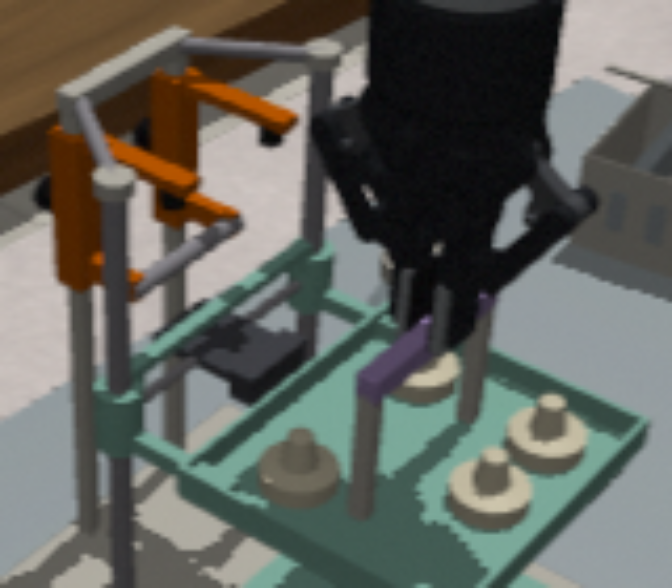

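Run:
```python
from fit import *
c=camera("side");a=.10
def onplane(uv,X):
    n=np.array([np.cos(a),np.sin(a),0]);h=np.array([.5684,.0104,0])+n*.055
    R=c["view"][:3,:3];o=-R.T@c["view"][:3,3];d=R.T@np.linalg.solve(c["K"],[*uv,1])
    p=o+d*((n@h+X-n@o)/(n@d));return (np.r_[(p-h)@[-np.sin(a),np.cos(a),0],p[2]]*1e3).round(1)
for nm,X,pts in [("rung",.085,[(298.3,183.6),(320.2,168.6)]),("bar85",.085,[(299,203.6),(334,175)]),("bar63",.063,[(299,203.6),(334,175)]),("buf85",.085,[(329.3,148.3),(306,163.8)]),("buf63",.063,[(329.3,148.3),(306,163.8)]),("posttop",.063,[(292,157.5),(341.5,127)])]:
    print(nm,[onplane(p,X) for p in pts])
```

```text
rung [array([ 31.6, 191.7]), array([-39.8, 191.2])]
bar85 [array([ 30.1, 140.1]), array([-91.8, 147.7])]
bar63 [array([ 55.9, 166.6]), array([-60.1, 173.9])]
buf85 [array([-69.6, 226.7]), array([  7.4, 226.5])]
buf63 [array([-39. , 249.1]), array([ 34.3, 248.9])]
posttop [array([ 73.7, 281.7]), array([-77.9, 280.5])]
```

Geometry: the rung is at z≈191.5 mm, the buffers at ≈248, the cross bar top at ≈171 with travel 30. So I expect the end stop near travel 107 and hanging near 83. I continue, watching fz (baseline -7.7).

drive_tool --increments '[[[0,0,1.5],[0,0,0],0],[[0,0,1.5],[0,0,0],0],[[0,0,1.5],[0,0,0],0],[[0,0,1.5],[0,0,0],0],[[0,0,1.5],[0,0,0],0],[[0,0,1.5],[0,0,0],0],[[0,0,1.5],[0,0,0],0],[[0,0,1.5],[0,0,0],0]]'

```text
clock: 8.97
eef_pos: [0.5683, 0.0104, 0.2047]
tool_rot: [0.67, 0.742, -0.0, -0.0]
ft_force: [6.0, 0.2, -7.8]
grip_width: 0.0101
grasp_force: 58.5
```

drive_tool --increments '[[[0,0,1.5],[0,0,0],0],[[0,0,1.5],[0,0,0],0],[[0,0,1.5],[0,0,0],0],[[0,0,1.5],[0,0,0],0],[[0,0,1.5],[0,0,0],0],[[0,0,1.5],[0,0,0],0]]'

```text
clock: 9.47
eef_pos: [0.5683, 0.0104, 0.2136]
tool_rot: [0.67, 0.742, -0.0, -0.0]
ft_force: [6.2, -0.4, -8.2]
grip_width: 0.0099
grasp_force: 58.5
```

drive_tool --increments '[[[0,0,1],[0,0,0],0],[[0,0,1],[0,0,0],0],[[0,0,1],[0,0,0],0],[[0,0,1],[0,0,0],0]]'

```text
clock: 9.8
eef_pos: [0.5683, 0.0104, 0.2176]
tool_rot: [0.67, 0.742, -0.0, -0.0]
ft_force: [4.7, 0.2, -7.3]
grip_width: 0.0102
grasp_force: 58.5
```

drive_tool --increments '[[[0,0,1],[0,0,0],0],[[0,0,1],[0,0,0],0],[[0,0,1],[0,0,0],0],[[0,0,1],[0,0,0],0]]'

```text
clock: 10.13
eef_pos: [0.5683, 0.0104, 0.2216]
tool_rot: [0.67, 0.742, -0.0, -0.0]
ft_force: [4.9, 0.7, -6.6]
grip_width: 0.0098
grasp_force: 58.5
```

drive_tool --increments '[[[0,0,1],[0,0,0],0],[[0,0,1],[0,0,0],0],[[0,0,1],[0,0,0],0],[[0,0,1],[0,0,0],0]]'

```text
clock: 10.47
eef_pos: [0.5683, 0.0104, 0.2256]
tool_rot: [0.67, 0.742, -0.0, -0.0]
ft_force: [5.8, 0.9, -8.1]
grip_width: 0.0097
grasp_force: 58.5
```

drive_tool --increments '[[[0,0,1],[0,0,0],0],[[0,0,1],[0,0,0],0],[[0,0,1],[0,0,0],0],[[0,0,1],[0,0,0],0]]'

```text
clock: 10.8
eef_pos: [0.5683, 0.0104, 0.2291]
tool_rot: [0.67, 0.742, -0.001, -0.001]
ft_force: [6.5, 0.3, -8.7]
grip_width: 0.0097
grasp_force: 58.5
```

drive_tool --increments '[[[0,0,1],[0,0,0],0],[[0,0,1],[0,0,0],0],[[0,0,1],[0,0,0],0],[[0,0,1],[0,0,0],0]]'

```text
clock: 11.13
eef_pos: [0.5683, 0.0104, 0.2331]
tool_rot: [0.67, 0.742, -0.001, -0.001]
ft_force: [5.2, 0.5, -9.2]
grip_width: 0.0099
grasp_force: 58.5
```

drive_tool --increments '[[[0,0,1],[0,0,0],0],[[0,0,1],[0,0,0],0],[[0,0,1],[0,0,0],0],[[0,0,1],[0,0,0],0]]'

```text
clock: 11.47
eef_pos: [0.5683, 0.0104, 0.2371]
tool_rot: [0.67, 0.742, -0.001, -0.001]
ft_force: [6.7, 1.5, -9.3]
grip_width: 0.0101
grasp_force: 58.5
```

Run:
```python
from fit import *
c=camera("side");cv2.imwrite("pics/up2.png",cv2.resize(c["image"][115:240,265:395,::-1],None,fx=4.6,fy=4.6))
```

```text
(no output)
```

View pics/up2.png

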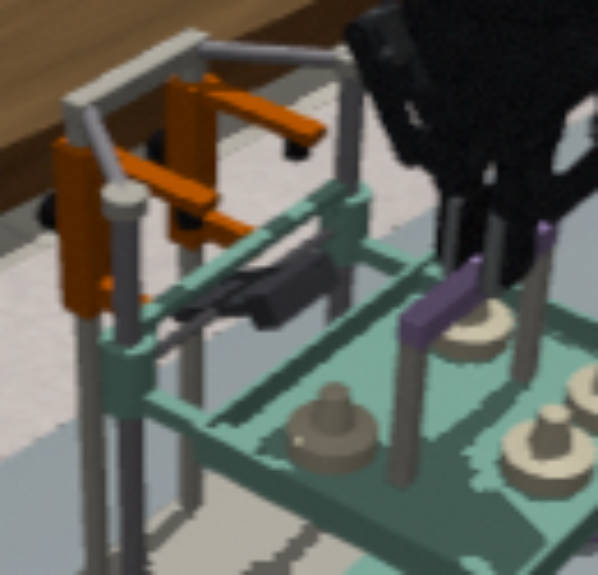

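The finger is engaged: fz is about -9.3 and the catch is tilted. The cross bar is still well below the buffers at (190,215) and (297,150) in the crop. I continue in smaller steps.

drive_tool --increments '[[[0,0,1],[0,0,0],0],[[0,0,1],[0,0,0],0],[[0,0,1],[0,0,0],0],[[0,0,1],[0,0,0],0]]'

```text
clock: 11.85
eef_pos: [0.5683, 0.0104, 0.2411]
tool_rot: [0.67, 0.742, -0.001, -0.001]
ft_force: [5.5, -0.1, -9.9]
grip_width: 0.0099
grasp_force: 58.5
```

drive_tool --increments '[[[0,0,1],[0,0,0],0],[[0,0,1],[0,0,0],0],[[0,0,1],[0,0,0],0],[[0,0,1],[0,0,0],0]]'

```text
clock: 12.18
eef_pos: [0.5683, 0.0104, 0.2451]
tool_rot: [0.67, 0.742, -0.001, -0.001]
ft_force: [6.9, 1.2, -8.6]
grip_width: 0.01
grasp_force: 58.5
```

drive_tool --increments '[[[0,0,1],[0,0,0],0],[[0,0,1],[0,0,0],0],[[0,0,1],[0,0,0],0]]'

```text
clock: 12.43
eef_pos: [0.5683, 0.0104, 0.2481]
tool_rot: [0.67, 0.742, -0.001, -0.001]
ft_force: [6.8, 0.3, -9.2]
grip_width: 0.0099
grasp_force: 58.6
```

Run:
```python
from fit import *
c=camera("side");cv2.imwrite("pics/up3.png",cv2.resize(c["image"][115:240,265:395,::-1],None,fx=4.6,fy=4.6))
```

```text
(no output)
```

View pics/up3.png

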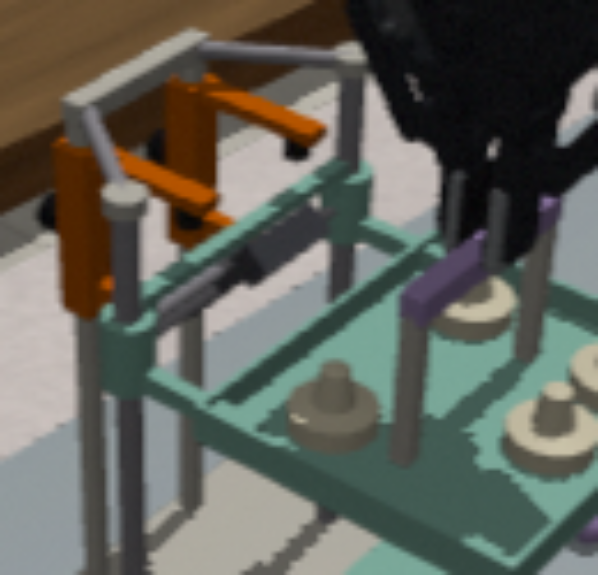

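The gap from cross bar to buffers is still about 20 mm, and the finger is strongly swung. This matches release near travel 99 and the stop near 107.

drive_tool --increments '[[[0,0,1],[0,0,0],0],[[0,0,1],[0,0,0],0],[[0,0,1],[0,0,0],0]]'

```text
clock: 12.73
eef_pos: [0.5683, 0.0104, 0.2512]
tool_rot: [0.67, 0.742, -0.001, -0.001]
ft_force: [5.8, 0.4, -9.6]
grip_width: 0.0099
grasp_force: 58.6
```

drive_tool --increments '[[[0,0,1],[0,0,0],0],[[0,0,1],[0,0,0],0],[[0,0,1],[0,0,0],0]]'

```text
clock: 12.98
eef_pos: [0.5683, 0.0104, 0.2543]
tool_rot: [0.67, 0.742, -0.001, -0.001]
ft_force: [6.0, 0.3, -9.0]
grip_width: 0.0103
grasp_force: 58.6
```

drive_tool --increments '[[[0,0,1],[0,0,0],0],[[0,0,1],[0,0,0],0]]'

```text
clock: 13.15
eef_pos: [0.5683, 0.0104, 0.2563]
tool_rot: [0.67, 0.742, -0.001, -0.001]
ft_force: [5.9, 0.9, -7.9]
grip_width: 0.0093
grasp_force: 58.7
```

drive_tool --increments '[[[0,0,1],[0,0,0],0],[[0,0,1],[0,0,0],0]]'

```text
clock: 13.32
eef_pos: [0.5683, 0.0104, 0.2584]
tool_rot: [0.67, 0.742, -0.001, -0.001]
ft_force: [5.1, -0.2, -6.9]
grip_width: 0.0096
grasp_force: 58.8
```

drive_tool --increments '[[[0,0,1],[0,0,0],0]]'

```text
clock: 13.4
eef_pos: [0.5683, 0.0104, 0.2594]
tool_rot: [0.67, 0.742, -0.001, -0.001]
ft_force: [5.3, 0.2, -8.0]
grip_width: 0.0101
grasp_force: 61.7
```

drive_tool --increments '[[[0,0,1],[0,0,0],0]]'

```text
clock: 13.48
eef_pos: [0.5683, 0.0104, 0.2604]
tool_rot: [0.67, 0.742, -0.001, -0.001]
ft_force: [6.7, 1.3, -7.2]
grip_width: 0.0098
grasp_force: 61.7
```

Run:
```python
from fit import *
c=camera("side");cv2.imwrite("pics/up4.png",cv2.resize(c["image"][115:240,265:395,::-1],None,fx=4.6,fy=4.6))
```

```text
(no output)
```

View pics/up4.png

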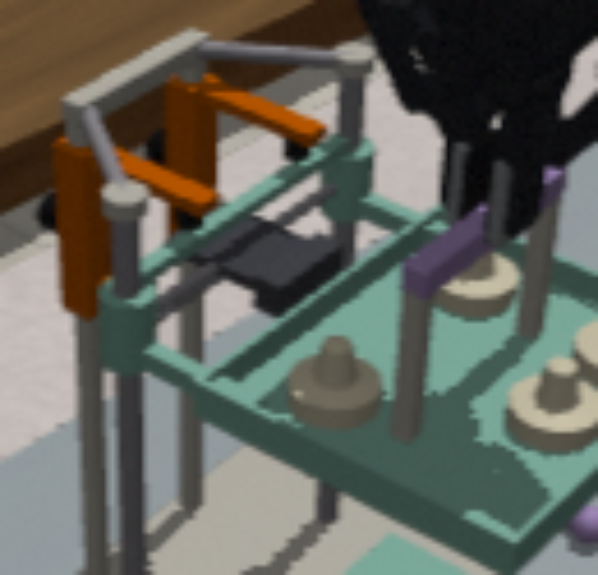

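The finger has swung back out: the catch lies flat again around (270,265), the force is back to baseline, and the buffers are not touched. I lower gently, with contact expected near z≈0.241.

drive_tool --increments '[[[0,0,-1],[0,0,0],0],[[0,0,-1],[0,0,0],0],[[0,0,-1],[0,0,0],0],[[0,0,-1],[0,0,0],0],[[0,0,-1],[0,0,0],0],[[0,0,-1],[0,0,0],0],[[0,0,-1],[0,0,0],0],[[0,0,-1],[0,0,0],0]]'

```text
clock: 14.2
eef_pos: [0.5683, 0.0104, 0.2531]
tool_rot: [0.67, 0.742, -0.0, -0.0]
ft_force: [5.5, 0.0, -6.7]
grip_width: 0.0101
grasp_force: 61.9
```

drive_tool --increments '[[[0,0,-1],[0,0,0],0],[[0,0,-1],[0,0,0],0],[[0,0,-1],[0,0,0],0],[[0,0,-1],[0,0,0],0]]'

```text
clock: 14.53
eef_pos: [0.5683, 0.0104, 0.2492]
tool_rot: [0.67, 0.742, -0.0, -0.0]
ft_force: [5.3, 1.3, -5.7]
grip_width: 0.01
grasp_force: 61.9
```

drive_tool --increments '[[[0,0,-0.5],[0,0,0],0],[[0,0,-0.5],[0,0,0],0],[[0,0,-0.5],[0,0,0],0],[[0,0,-0.5],[0,0,0],0]]'

```text
clock: 14.87
eef_pos: [0.5683, 0.0104, 0.2472]
tool_rot: [0.67, 0.742, -0.0, -0.0]
ft_force: [5.4, 0.5, -5.6]
grip_width: 0.01
grasp_force: 61.9
```

drive_tool --increments '[[[0,0,-0.5],[0,0,0],0],[[0,0,-0.5],[0,0,0],0],[[0,0,0],[0,0,0],0]]'

```text
clock: 15.12
eef_pos: [0.5683, 0.0104, 0.2461]
tool_rot: [0.67, 0.742, -0.0, -0.0]
ft_force: [5.1, 0.7, -7.1]
grip_width: 0.0099
grasp_force: 61.9
```

drive_tool --increments '[[[0,0,-0.5],[0,0,0],0],[[0,0,-0.5],[0,0,0],0],[[0,0,-0.5],[0,0,0],0],[[0,0,-0.5],[0,0,0],0]]'

```text
clock: 15.45
eef_pos: [0.5683, 0.0104, 0.2442]
tool_rot: [0.67, 0.742, -0.0, -0.0]
ft_force: [6.2, 0.4, -6.4]
grip_width: 0.0097
grasp_force: 61.9
```

drive_tool --increments '[[[0,0,-0.5],[0,0,0],0],[[0,0,-0.5],[0,0,0],0]]'

```text
clock: 15.62
eef_pos: [0.5683, 0.0104, 0.2432]
tool_rot: [0.67, 0.742, -0.0, -0.0]
ft_force: [5.4, 0.5, -6.3]
grip_width: 0.0096
grasp_force: 61.9
```

drive_tool --increments '[[[0,0,-0.5],[0,0,0],0],[[0,0,-0.5],[0,0,0],0]]'

```text
clock: 15.78
eef_pos: [0.5683, 0.0104, 0.2422]
tool_rot: [0.67, 0.742, -0.0, -0.0]
ft_force: [5.2, -0.1, -6.2]
grip_width: 0.0101
grasp_force: 61.9
```

drive_tool --increments '[[[0,0,-0.5],[0,0,0],0]]'

```text
clock: 15.87
eef_pos: [0.5683, 0.0104, 0.242]
tool_rot: [0.67, 0.742, -0.0, -0.0]
ft_force: [4.2, 0.9, -3.3]
grip_width: 0.0097
grasp_force: 62.3
```

Contact: the weight is starting to leave the hand.

drive_tool --increments '[[[0,0,-0.3],[0,0,0],0],[[0,0,0],[0,0,0],0]]'

```text
clock: 16.03
eef_pos: [0.5684, 0.0104, 0.242]
tool_rot: [0.67, 0.742, 0.0, 0.0]
ft_force: [4.9, 0.6, -5.0]
grip_width: 0.0099
grasp_force: 62.0
```

drive_tool --increments '[[[0,0,0],[0,0,0],0]]'

```text
clock: 16.12
eef_pos: [0.5683, 0.0104, 0.242]
tool_rot: [0.67, 0.742, 0.0, 0.0]
ft_force: [5.5, -0.4, -5.3]
grip_width: 0.0099
grasp_force: 62.0
```

drive_tool --increments '[[[0,0,-0.5],[0,0,0],0],[[0,0,0],[0,0,0],0]]'

```text
clock: 16.28
eef_pos: [0.5684, 0.0104, 0.242]
tool_rot: [0.67, 0.742, 0.0, 0.0]
ft_force: [4.8, 0.6, -3.9]
grip_width: 0.0098
grasp_force: 62.2
```

drive_tool --increments '[[[0,0,-0.5],[0,0,0],0],[[0,0,0],[0,0,0],0]]'

```text
clock: 16.45
eef_pos: [0.5684, 0.0104, 0.2419]
tool_rot: [0.67, 0.742, 0.0, 0.0]
ft_force: [5.1, 0.7, -1.1]
grip_width: 0.0099
grasp_force: 62.5
```

The height holds at 0.242 m while the load goes to about 1 N, so the tier hangs on the rung. I let go and withdraw straight up.

drive_tool --increments '[[[0,0,-0.2],[0,0,0],0],[[0,0,0],[0,0,0],0.15],[[0,0,0],[0,0,0],0.3],[[0,0,0],[0,0,0],0.5],[[0,0,0],[0,0,0],0.6],[[0,0,0],[0,0,0],0.6],[[0,0,0],[0,0,0],0.6]]'

```text
clock: 17.03
eef_pos: [0.5676, 0.0103, 0.2411]
tool_rot: [0.67, 0.742, -0.0, -0.0]
ft_force: [-0.3, 0.7, 0.1]
grip_width: 0.0513
grasp_force: 0.0
```

drive_tool --increments '[[[0,0,5],[0,0,0],0.6],[[0,0,10],[0,0,0],0.6],[[0,0,10],[0,0,0],0.6],[[0,0,15],[0,0,0],0.6],[[0,0,15],[0,0,0],0.6],[[0,0,15],[0,0,0],0.6],[[0,0,10],[0,0,0],0.6],[[0,0,0],[0,0,0],0.6]]'

```text
clock: 17.7
eef_pos: [0.5692, 0.0104, 0.3249]
tool_rot: [0.67, 0.742, 0.002, 0.002]
ft_force: [0.7, 0.0, -0.6]
grip_width: 0.0513
grasp_force: 0.0
```

Run:
```python
from fit import *
print(get_obs()["ft_force"])
c=camera("side");cv2.imwrite("pics/end.png",cv2.resize(c["image"][110:290,250:430,::-1],None,fx=3.3,fy=3.3))
```

```text
[ 0.67983982  0.01657084 -0.61407231]
```

View pics/end.png

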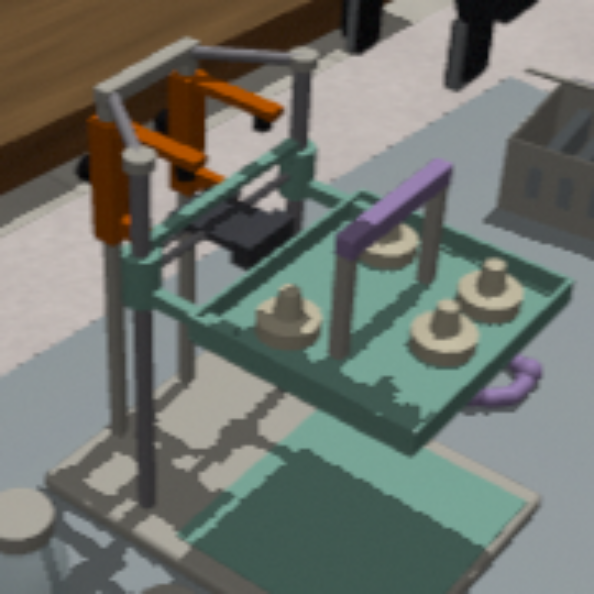

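The tier hangs raised with its handle free at (395,205) in the crop, and the gripper is clear above it.

```bash
python3 -c "
from workcell import *
print(job_done())"
```

```text
the job is handed in; nothing more can be done
None
```

The tier now hangs on the rung at about 79 mm of travel; it was lifted past the catch without touching the end stop, lowered gently and let go with the gripper clear, and the job is handed in (about 18 s on the robot's clock, result not reported).

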